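Set the finished red drums on their pads

TASK

In the drum maker's yard, stand each of the four finished red drums upright in the middle of the round green pad that goes with its size: smallest drum on smallest pad, and so on up to the largest drum on the largest pad. Never tip a drum over, and leave the unpainted wooden drums where they are.

Things in the scene. Friction and masses are not known exactly. Their poses are not given: they have to be found in the camera images.
- red1: The smallest finished drum: a solid upright barrel lacquered red, with two thin brass hoops and a pale skin in the middle of its top; 56 mm tall, 34 mm across at the waist (a straight band about mid-height, its widest part), 28 mm across at foot and top. Loose, about 50 g. Origin: centre of its underside; z up.
- red2: The second smallest finished drum: a solid upright barrel lacquered red, with two thin brass hoops and a pale skin in the middle of its top; 64 mm tall, 44 mm across at the waist (a straight band about mid-height, its widest part), 36 mm across at foot and top. Loose, about 90 g. Origin: centre of its underside; z up.
- red3: The second largest finished drum: a solid upright barrel lacquered red, with two thin brass hoops and a pale skin in the middle of its top; 72 mm tall, 54 mm across at the waist (a straight band about mid-height, its widest part), 44 mm across at foot and top. Loose, about 150 g. Origin: centre of its underside; z up.
- red4: The largest finished drum: a solid upright barrel lacquered red, with two thin brass hoops and a pale skin in the middle of its top; 80 mm tall, 64 mm across at the waist (a straight band about mid-height, its widest part), 54 mm across at foot and top. Loose, about 240 g. Origin: centre of its underside; z up.
- pad1: The smallest round green pad, 54 mm across and 6 mm thick, fixed flat on the bench; the place for the smallest red drum. Origin: centre of its underside, on the bench top (its upper face is 6 mm higher).
- pad2: The second smallest round green pad, 68 mm across and 6 mm thick, fixed flat on the bench; the place for the second smallest red drum. Origin: centre of its underside, on the bench top (its upper face is 6 mm higher).
- pad3: The second largest round green pad, 82 mm across and 6 mm thick, fixed flat on the bench; the place for the second largest red drum. Origin: centre of its underside, on the bench top (its upper face is 6 mm higher).
- pad4: The largest round green pad, 96 mm across and 6 mm thick, fixed flat on the bench; the place for the largest red drum. Origin: centre of its underside, on the bench top (its upper face is 6 mm higher).
- raw1: An unpainted drum of pale wood with dark iron hoops and a black round on its top, to be left alone; 64 mm tall, 44 mm across at the waist, 36 mm at foot and top. Loose. Origin: centre of its underside.
- raw2: An unpainted drum of pale wood with dark iron hoops and a black round on its top, to be left alone; 72 mm tall, 54 mm across at the waist, 44 mm at foot and top. Loose. Origin: centre of its underside.
Things that resemble listed ones, but are neither listed nor needed, are in the scene too. What is shaped like the red3 but turquoise is not meant.

How it is judged:
By the outcome, as a careful person would: the job done as asked, in the order asked, and still so for the second after the job is handed in, with the robot touching nothing.
It also fails if it takes over 112 s, if anything falls off the work surface, if the arm or the gripper's body presses on something with over 40 N, if the wrist force passes 120 N, or if a joint passes its speed limit or range.

ROBOT

A 6-joint arm with a two-finger parallel gripper is mounted at the origin on the work surface. World frame = base frame: x ahead of the robot, y to its left, z up, the work surface at z = 0. Lengths are in m, angles in rad, forces in N, time in s.
With the tool pointing down it reaches from about 0.425 to 0.925 m from the base axis. Payload 12.5 kg.
Tool frame: the origin (TCP) lies at the very end of the fingers, on their centre line; the grasp point (between the pads) lies 19 mm behind it (env.tcp_to_grasp is the distance from the TCP to the grasp point, in m); z points along the fingers, y is the line along which they close (so a half turn about z gives the same grasp; the last joint's range is limited). The gripper opens to 85 mm and grips with 20 to 120 N. Pads are 22 mm wide; open, the fingers measure 114 mm over their backs; the gripper's body (76 mm by 85 mm) begins 54 mm behind the grasp point. The pads swing forward as they close: fully open they stand 13 mm farther back than shut.
Start: joints at [1.057, 0.491, 1.559, -0, 1.092, -0.106], TCP at [0.248, 0.574, 0.231] pointing down, gripper open.
Joint ranges: [-3.1, 3.1], [-0.84, 2.19], [0.05, 2.79], [-1.13, 4.28], [0.06, 2.93], [-2.69, 2.69]. Speed limits (rad/s): [2.22, 2.22, 2.79, 3.14, 3.14, 3.14].

INTERFACE

Orientations are given as a unit quaternion [x, y, z, w].
In Python, from plant import env gives the robot as it stands.
- The arm moves only by the tool step_arm, never from a script. Its argument "motion" is a list of rows, each a list of 7 numbers: the turn, a rotation vector about the tool's x, y, z in degrees, then the shift along the tool's x, y, z in m, then the closure, from 0 (fully open) to 1 (shut). A call has 1 to 5 rows; each row shifts and turns the commanded pose from where the row before left it, along the tool's axes as they then stand; what a row does not reach is not made up. A row lasts 1/12 s, in which the tool goes at most 41.7 mm and 7.16 degrees, less where a joint would pass 70% of its speed; a pose out of reach is approached as far as the arm can. A call with a gripper value outside its range is refused whole. The fingers move at their own pace and stop on an object; "force" is the grip in N (left out, the last holds). Time passes only in rows, so rows that do not move let the fingers close. It gives the time, the measured TCP pose, the force, the opening and the grip force at its end, in the units of the state.
- env.state(): the state, without advancing time (a new reading comes with each control period).
- env.grab_frame(name): name is "scene" or "side" or "wrist"; returns (picture, depth): 384x512x3 uint8, blue, green, red; 384x512 float32, m along the optical axis (not along the pixel's ray), 0 where there is no reading.
- env.camera_model(name): a dict with "fx", "fy", "cx", "cy" (pixels), "eye" and "orientation" of the camera in the world. Camera axes: x right, y down, z forward; pixel columns grow to the right and rows downward; lengths in m; the calibration is good to about 2 mm. A picture is of the moment at which its call begins: read the wrist's pose just before it. camera_model takes no time and is no camera call; for the wrist camera it gives the pose at the moment of the call.
- env.sign_off(): hands the job in; it is judged then, once.
Trained networks look in the newest picture that a camera, given by its name, has taken for a name from the list of things; names that differ only in an ending like _2 or _b are one class to them, and where a whole thing is asked for, a point or a joint stands for the part that bears it (a point fixed in the world has none). Each returns a list of dicts, best first, with "score" (0 to 1); they miss things now and then, are a little off and sometimes report something else, mostly with a low value. They report only what shows in the picture. A call takes as long as a camera call. They do not tell look-alikes from the thing itself.
- env.regions_of(camera, query): "pixels" (384x512 bool, what is visible of it) and "rect" ([centre column, centre row, width, height] in pixels, round what is visible of it).
The state is a dict: "clock": time; "joint_positions": joint angles; "qd": joint speeds; "joint_torque": joint torques, N m; "tool_pos": TCP position; "orientation": TCP orientation; "force": force on the tool from outside, world axes, zero at the start; "wrist_torque": the same for the moment, N m; "finger_gap": finger opening in m; "grasp_force": force on a finger pad.
Only numpy, scipy, OpenCV 4.12 (cv2) and the standard library are available. Lean on these libraries where they do the work, as an engineer would, in place of code of your own. Each camera call takes 0.05 s, during which the arm holds its last target. There are 200 camera calls.

## Working session

There is one attempt and no reset: what is moved stays moved. The work goes in short steps, Python scripts to look and compute and a tool call to move; the robot and the scene stay as the last step left them, time stands still between calls to the robot, and variables do not carry over. Pictures are saved under pics/ and viewed, at most 14 in all, crops included, and the job is handed in when it is done.

Besides the shell and the picture viewer there is one more tool, called after ">>>" in YAML: its name, and indented under it one key for each argument. step_arm: Moves the arm, as the interface text tells. Its arguments: {"type":"object","properties":{"motion":{"type":"array"},"force":{"type":"number"}},"required":["motion"]}

```bash
mkdir -p pics; ls; cat > h.py <<'E'
import numpy as np, cv2
from plant import env
from scipy.spatial.transform import Rotation as R
def cloud(name, d, m):
    r,c=np.nonzero(m&(d>0)); z=d[r,c]
    p=np.c_[(c-m.cx)/1,r] if 0 else None
    return r,c,z
def pts(name,d,mask,cm=None):
    k=cm or env.camera_model(name)
    r,c=np.nonzero(mask&(d>0)); z=d[r,c]
    P=np.c_[(c-k['cx'])/k['fx']*z,(r-k['cy'])/k['fy']*z,z]
    return R.from_quat(k['orientation']).apply(P)+k['eye']
E
sed -i '/^def cloud/,/return r,c,z/d' h.py
python3 - <<'E'
from h import *
s=env.state();print({k:np.round(v,3) for k,v in s.items()})
for n in ("scene","side"):
    im,d=env.grab_frame(n); cv2.imwrite(f"pics/{n}0.png",im); np.save(f"{n}0.npy",d)
    print(n,env.camera_model(n))
E
```

```text
pics
{'clock': np.float64(0.0), 'joint_positions': array([ 1.057,  0.492,  1.559,  0.   ,  1.092, -0.106]), 'qd': array([-0.   ,  0.002,  0.002, -0.001, -0.   ,  0.001]), 'joint_torque': array([-1.0000e-03, -6.1845e+01, -2.6158e+01, -0.0000e+00,  4.0000e-03,
       -0.0000e+00]), 'tool_pos': array([0.248, 0.574, 0.231]), 'orientation': array([ 0.202,  0.979, -0.001, -0.   ]), 'force': array([-0.109, -0.979,  0.467]), 'wrist_torque': array([ 0.005, -0.005, -0.046]), 'grasp_force': np.float64(0.0), 'finger_gap': np.float64(0.086)}
scene {'fx': 397.66141022346346, 'fy': 397.66141022346346, 'cx': 257.51701636534, 'cy': 188.59664265745533, 'eye': array([ 0.8576284 , -0.63091697,  0.87726631]), 'orientation': array([ 0.90755244,  0.2319271 , -0.09650047, -0.33652052])}
side {'fx': 371.6154510089684, 'fy': 371.6154510089684, 'cx': 248.07580452259307, 'cy': 195.97738277154323, 'eye': array([0.35520173, 0.67494486, 0.71757269]), 'orientation': array([-0.07838113,  0.92213605, -0.37634301,  0.04344463])}
```

View pics/scene0.png

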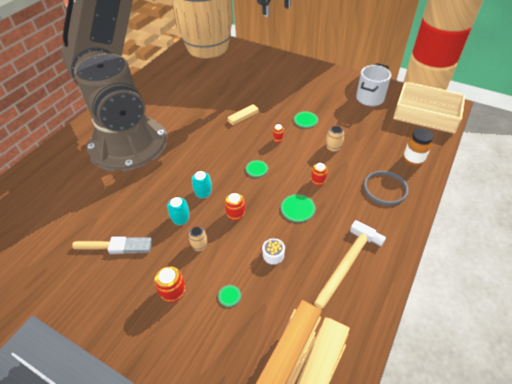

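View pics/side0.png

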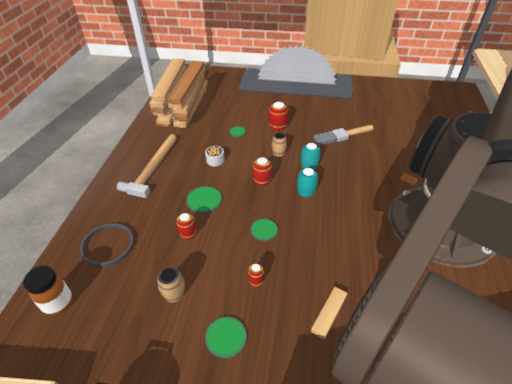

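```bash
python3 - <<'E'
from h import *
for n in ("scene","side"):
    d=np.load(f"{n}0.npy")
    for q in ["red1","red2","red3","red4","pad1","pad2","pad3","pad4","raw1","raw2"]:
        for r in env.regions_of(n,q)[:4]:
            P=pts(n,d,r['pixels'])
            if len(P)<5: continue
            top=np.percentile(P[:,2],97); T=P[P[:,2]>top-.006]
            lo,hi=T[:,:2].min(0),T[:,:2].max(0)
            print(n,q,round(r['score'],2),np.round(r['rect']),'top',round(top,3),'c',np.round((lo+hi)/2,3),'sz',np.round(hi-lo,3),len(P))
E
```

```text
scene red1 0.85 [319. 173.  15.  21.] top 0.066 c [0.618 0.13 ] sz [0.034 0.029] 283
scene red1 0.81 [172. 284.  28.  34.] top 0.083 c [ 0.46  -0.359] sz [0.044 0.047] 787
scene red1 0.74 [237. 208.  20.  26.] top 0.075 c [ 0.469 -0.09 ] sz [0.037 0.038] 435
scene red1 0.7 [276. 134.   8.  21.] top 0.059 c [0.431 0.238] sz [0.024 0.024] 164
scene red2 0.85 [319. 173.  15.  21.] top 0.066 c [0.618 0.13 ] sz [0.034 0.029] 283
scene red2 0.81 [172. 284.  28.  34.] top 0.083 c [ 0.46  -0.359] sz [0.044 0.047] 787
scene red2 0.74 [237. 208.  20.  26.] top 0.075 c [ 0.469 -0.09 ] sz [0.037 0.038] 435
scene red2 0.7 [276. 134.   8.  21.] top 0.059 c [0.431 0.238] sz [0.024 0.024] 164
scene red3 0.85 [319. 173.  15.  21.] top 0.066 c [0.618 0.13 ] sz [0.034 0.029] 283
scene red3 0.81 [172. 284.  28.  34.] top 0.083 c [ 0.46  -0.359] sz [0.044 0.047] 787
scene red3 0.74 [237. 208.  20.  26.] top 0.075 c [ 0.469 -0.09 ] sz [0.037 0.038] 435
scene red3 0.7 [276. 134.   8.  21.] top 0.059 c [0.431 0.238] sz [0.024 0.024] 164
scene red4 0.85 [319. 173.  15.  21.] top 0.066 c [0.618 0.13 ] sz [0.0
[... 4339 characters left out ...]
 sz [0.095 0.095] 781
side pad4 0.88 [267. 228.  28.  23.] top 0.008 c [0.434 0.092] sz [0.066 0.069] 489
side pad4 0.63 [226. 336.  45.  41.] top 0.009 c [0.469 0.374] sz [0.081 0.082] 1358
side pad4 0.59 [239. 130.  15.  10.] top 0.009 c [ 0.581 -0.298] sz [0.051 0.054] 139
side pad4 0.57 [203. 200.  36.  28.] top 0.009 c [0.61  0.015] sz [0.095 0.095] 781
side raw1 0.74 [172. 286.  26.  37.] top 0.074 c [0.599 0.3  ] sz [0.04  0.038] 728
side raw1 0.66 [279. 144.  14.  19.] top 0.066 c [ 0.435 -0.215] sz [0.032 0.034] 291
side raw2 0.74 [172. 286.  26.  37.] top 0.074 c [0.599 0.3  ] sz [0.04  0.038] 728
side raw2 0.66 [279. 144.  14.  19.] top 0.066 c [ 0.435 -0.215] sz [0.032 0.034] 291
```

Both pictures agree with the networks: four red drums (scene px 276,134; 319,173; 237,208; 172,284) and four pads. The turquoise pair at about (180,210) and (202,184) and the raw drums are not wanted. Next I refine the positions with circle fits and square up the wrist.

```bash
cat >> h.py <<'E'
from scipy.optimize import least_squares
D={'red1':(.056,.034),'red2':(.064,.044),'red3':(.072,.054),'red4':(.080,.064)}
def fit(P,h,w,z0=0.,g=None):
    W=P[abs(P[:,2]-z0-h/2)<.1*h][:,:2]
    g=np.median(W,0) if g is None else np.array(g)
    f=least_squares(lambda c:np.hypot(*(W-c).T)-w/2,g,loss='soft_l1',f_scale=.002)
    return f.x,np.sqrt(np.median(f.fun**2)),len(W)
def redmask(im):
    hsv=cv2.cvtColor(im,cv2.COLOR_BGR2HSV); H,S,V=cv2.split(hsv)
    return ((H<8)|(H>172))&(S>150)&(V>60)
def greenmask(im):
    H,S,V=cv2.split(cv2.cvtColor(im,cv2.COLOR_BGR2HSV)); return (H>50)&(H<85)&(S>150)
E
python3 - <<'E'
from h import *
G={'red1':(.431,.238),'red2':(.618,.134),'red3':(.468,-.086),'red4':(.458,-.354)}
PD={'pad1':(.58,-.30),'pad2':(.434,.092),'pad3':(.468,.374),'pad4':(.609,.015)}
print(env.tcp_to_grasp, env.state()['clock'])
A=[]
for n in ("scene","side"):
    im=cv2.imread(f"pics/{n}0.png"); d=np.load(f"{n}0.npy")
    P=pts(n,d,redmask(im)); Q=pts(n,d,greenmask(im)); A.append(P)
    for k,g in G.items():
        L=P[np.hypot(*(P[:,:2]-g).T)<.05]; x,e,m=fit(L,*D[k],g=g); print(n,k,x.round(4),e.round(4),m)
    for k,g in PD.items():
        L=Q[(np.hypot(*(Q[:,:2]-g).T)<.06)&(abs(Q[:,2])<.02)]; print(n,k,L[:,:2].mean(0).round(4),((L.max(0)+L.min(0))/2).round(4),np.median(L[:,2]).round(4))
P=np.vstack(A)
for k,g in G.items():
    L=P[np.hypot(*(P[:,:2]-g).T)<.05]; x,e,m=fit(L,*D[k],g=g); print(k,x.round(4),e.round(4),m)
E
```

```text
0.0187 1.1
scene red1 [0.428  0.2416] 0.001 28
scene red2 [0.616  0.1362] 0.0011 43
scene red3 [ 0.4642 -0.0836] 0.0005 61
scene red4 [ 0.4525 -0.3543] 0.0004 94
scene pad1 [ 0.5778 -0.3001] [ 0.5778 -0.3     0.0074] 0.007
scene pad2 [0.4322 0.0929] [0.4332 0.0923 0.0085] 0.0075
scene pad3 [0.4674 0.3731] [0.4674 0.3732 0.0076] 0.0075
scene pad4 [0.6073 0.0139] [0.6067 0.0151 0.0077] 0.0071
side red1 [0.4313 0.2397] 0.0005 44
side red2 [0.619  0.1337] 0.0007 73
side red3 [ 0.4679 -0.0865] 0.0007 76
side red4 [ 0.4565 -0.3573] 0.0008 81
side pad1 [ 0.5819 -0.2988] [ 0.5825 -0.2977  0.0064] 0.0064
side pad2 [0.435  0.0941] [0.4355 0.0933 0.0071] 0.0062
side pad3 [0.4696 0.3754] [0.4698 0.3745 0.0068] 0.0064
side pad4 [0.6099 0.0167] [0.6098 0.016  0.0054] 0.0066
red1 [0.4301 0.2403] 0.0009 72
red2 [0.6183 0.1346] 0.0012 116
red3 [ 0.4656 -0.0853] 0.0015 137
red4 [ 0.4532 -0.3556] 0.0012 175
```

>>> step_arm:
  motion:
    - [0,0,-5.9,0,0,0,0]
    - [0,0,-5.8,0,0,0,0]
    - [0,0,-5.8,0,0,0,0]
    - [0,0,-5.8,0,0,0,0]

```text
clock: 1.43
tool_pos: [0.2478, 0.5738, 0.2313]
orientation: [-0.002, 1.0, 0.0, 0.0]
force: [0.2, 0.2, -0.7]
finger_gap: 0.0857
grasp_force: 0.0
```

>>> step_arm:
  motion:
    - [0,0,0,-0.0182,-0.0333,0.008,0]
    - [0,0,0,-0.0182,-0.0333,0.008,0]
    - [0,0,0,-0.0182,-0.0333,0.008,0]
    - [0,0,0,-0.0182,-0.0333,0.008,0]
    - [0,0,0,-0.0182,-0.0333,0.008,0]

```text
clock: 1.85
tool_pos: [0.3391, 0.4057, 0.1911]
orientation: [0.0, 1.0, 0.0, 0.0]
force: [1.5, -0.4, -0.3]
finger_gap: 0.0858
grasp_force: 0.0
```

>>> step_arm:
  motion:
    - [0,0,0,-0.0182,-0.0333,0.008,0]
    - [0,0,0,-0.0182,-0.0333,0.008,0]
    - [0,0,0,-0.0182,-0.0333,0.008,0]
    - [0,0,0,-0.0182,-0.0333,0.008,0]
    - [0,0,0,-0.0182,-0.0333,0.008,0]

```text
clock: 2.27
tool_pos: [0.4301, 0.239, 0.1512]
orientation: [0.0, 1.0, 0.0, 0.0]
force: [0.7, 1.1, 0.6]
finger_gap: 0.0849
grasp_force: 0.0
```

```bash
cat > look.py <<'E'
import sys
from h import *
k,gx,gy,z0=sys.argv[1],float(sys.argv[2]),float(sys.argv[3]),float(sys.argv[4])
cm=env.camera_model("wrist"); t=env.state()['tool_pos']; im,d=env.grab_frame("wrist")
cv2.imwrite(f"pics/w_{sys.argv[5]}.png",im)
P=pts("wrist",d,redmask(im),cm); L=P[np.hypot(*(P[:,:2]-(gx,gy)).T)<.05]
if len(L)>20:
    print('n',len(L),'zmax',L[:,2].max().round(4)); T=L[L[:,2]>np.percentile(L[:,2],98)-.004]
    print('topring',((T.max(0)+T.min(0))/2).round(4),np.ptp(T,0).round(4))
    try: x,e,m=fit(L,*D[k],z0=z0,g=(gx,gy)); print('waist',x.round(4),e.round(4),m)
    except Exception as ex: print(ex)
print('tcp',np.round(t,4),'clock',env.state()['clock'])
E
python3 look.py red1 .4297 .2406 0 a
```

```text
n 295 zmax 0.2338
topring [0.4208 0.2345 0.1425] [0.0128 0.0373 0.1826]
waist [0.4324 0.24  ] 0.0001 83
tcp [0.4301 0.239  0.1512] clock 2.3167
```

>>> step_arm:
  motion:
    - [0,0,0,-0.001,0.0015,0.036,0]
    - [0,0,0,0,0,0.036,0]
    - [0,0,0,0,0,0.036,0]
    - [0,0,0,0,0,0.025,0]
    - [0,0,0,0,0,0.009,0]
  force: 30

```text
clock: 2.73
tool_pos: [0.4294, 0.2415, 0.0064]
orientation: [0.001, 1.0, -0.001, -0.002]
force: [-0.3, -0.7, -1.3]
finger_gap: 0.0856
grasp_force: 0.0
```

>>> step_arm:
  motion:
    - [0,0,0,0,0,0,0.3]
    - [0,0,0,0,0,0,0.5]
    - [0,0,0,0,0,0,1]
    - [0,0,0,0,0,0,1]
    - [0,0,0,0,0,0,1]

```text
clock: 3.15
tool_pos: [0.4312, 0.2425, 0.0109]
orientation: [0.001, 1.0, 0.001, 0.001]
force: [-1.5, 0.4, 8.0]
finger_gap: 0.0324
grasp_force: 29.0
```

>>> step_arm:
  motion:
    - [0,0,0,0,0,0,1]
    - [0,0,0,0,0,0,1]
    - [0,0,0,0,0,0,1]
    - [0,0,0,0,0,0,1]

```text
clock: 3.48
tool_pos: [0.4312, 0.2424, 0.0109]
orientation: [0.001, 1.0, 0.001, 0.001]
force: [-0.6, 0.5, 8.2]
finger_gap: 0.0326
grasp_force: 29.0
```

>>> step_arm:
  motion:
    - [0,0,0,0,0,-0.01,1]
    - [0,0,0,0,0,-0.03,1]
    - [0,0,0,0,0,-0.03,1]
    - [0,0,0,0,0,-0.04,1]
    - [0,0,0,0,0,0,1]

```text
clock: 3.9
tool_pos: [0.4325, 0.243, 0.1261]
orientation: [0.0, 1.0, 0.002, 0.005]
force: [0.9, 1.0, 0.3]
finger_gap: 0.0325
grasp_force: 30.1
```

```bash
python3 look.py red1 .4305 .2405 .105 b; python3 - <<'E'
from h import *
im,d=env.grab_frame("side"); cv2.imwrite("pics/side1.png",cv2.resize(im[180:380,150:400],None,fx=3,fy=3))
P=pts("side",d,redmask(im)); L=P[np.hypot(*(P[:,:2]-(.4305,.2405)).T)<.05]; print(len(L),L[:,2].min(),L[:,2].max())
z=L[:,2].max()-.056
for z0 in (.09,.10,.11): print(fit(L,*D['red1'],z0=z0,g=(.4305,.2405)))
E
```

```text
n 2733 zmax 0.2114
topring [0.4305 0.2296 0.1892] [0.0293 0.0543 0.0445]
waist [0.4342 0.2425] 0.0003 291
tcp [0.4325 0.243  0.1261] clock 3.95
39 0.11331728472626179 0.19036121867315348
(array([0.42940713, 0.23645424]), np.float64(3.9877130308504e-12), 2)
(array([0.43258584, 0.24251889]), np.float64(0.00022647137395471694), 4)
(array([0.43178   , 0.24133621]), np.float64(0.00034383747188457264), 12)
```

View pics/side1.png

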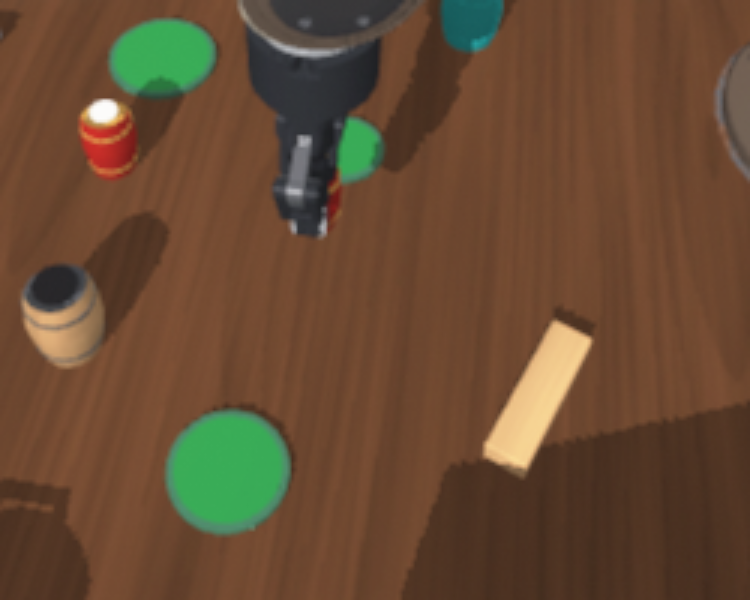

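View pics/w_b.png

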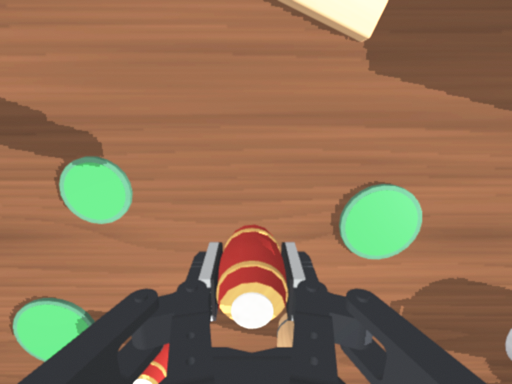

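>>> step_arm:
  motion:
    - [0,0,0,-0.0104,-0.0387,0,1]
    - [0,0,0,-0.0104,-0.0387,0,1]
    - [0,0,0,-0.0104,-0.0387,0,1]
    - [0,0,0,-0.0104,-0.0387,0,1]
    - [0,0,0,-0.0104,-0.0387,0,1]

```text
clock: 4.42
tool_pos: [0.4818, 0.0467, 0.1185]
orientation: [0.0, 1.0, 0.0, -0.001]
force: [0.9, 0.6, -0.5]
finger_gap: 0.0327
grasp_force: 30.2
```

>>> step_arm:
  motion:
    - [0,0,0,-0.0104,-0.0387,0,1]
    - [0,0,0,-0.0104,-0.0387,0,1]
    - [0,0,0,-0.0104,-0.0387,0,1]
    - [0,0,0,-0.0104,-0.0387,0,1]
    - [0,0,0,-0.0104,-0.0387,0,1]

```text
clock: 4.83
tool_pos: [0.5335, -0.147, 0.1182]
orientation: [0.001, 1.0, 0.0, -0.001]
force: [0.7, 0.6, -0.2]
finger_gap: 0.0323
grasp_force: 30.2
```

>>> step_arm:
  motion:
    - [0,0,0,-0.0104,-0.0387,0,1]
    - [0,0,0,-0.0104,-0.0387,0,1]
    - [0,0,0,-0.0104,-0.0387,0,1]
    - [0,0,0,-0.0104,-0.0387,0,1]
    - [0,0,0,0,0,0,1]

```text
clock: 5.25
tool_pos: [0.576, -0.306, 0.1177]
orientation: [0.003, 1.0, -0.001, 0.0]
force: [-0.9, 1.4, 0.2]
finger_gap: 0.0328
grasp_force: 30.2
```

```bash
cat > lookp.py <<'E'
import sys
from h import *
k,gx,gy,tag=sys.argv[1],float(sys.argv[2]),float(sys.argv[3]),sys.argv[4]; rp={'1':.027,'2':.034,'3':.041,'4':.048}[k[-1]]
cm=env.camera_model("wrist"); s=env.state(); t=s['tool_pos']; im,d=env.grab_frame("wrist")
cv2.imwrite(f"pics/w_{tag}.png",im)
Q=pts("wrist",d,greenmask(im),cm); L=Q[(np.hypot(*(Q[:,:2]-(gx,gy)).T)<.07)&(abs(Q[:,2]-.006)<.006)]
if len(L)>30:
    hull=cv2.convexHull((L[:,:2]*1e4).astype(np.float32))[:,0]/1e4
    f=least_squares(lambda c:np.hypot(*(hull-c).T)-rp,(gx,gy),loss='soft_l1',f_scale=.001)
    print('pad',f.x.round(4),'bbox',((L.max(0)+L.min(0))/2).round(4),np.ptp(L,0).round(4))
h,w=D['red'+k[-1]]
P=pts("wrist",d,redmask(im),cm); P=P[np.hypot(*(P[:,:2]-t[:2]).T)<.05]
W=P[abs(P[:,2]-t[2]-.019)<.008]
if len(W)>5: x,e,m=fit(np.c_[W[:,:2],0*W[:,0]+h/2],h,w,g=t[:2]); print('held',x.round(4),e.round(4),m,'bottom seen',np.percentile(P[:,2],1).round(4))
print('tcp',np.round(t,4),'gap',s['finger_gap'],'clock',s['clock'])
E
python3 lookp.py pad1 .58 -.2993 c
```

```text
held [ 0.5774 -0.3065] 0.0002 998 bottom seen 0.1088
tcp [ 0.576  -0.306   0.1177] gap 0.03275912186386043 clock 5.25
```

>>> step_arm:
  motion:
    - [0,0,0,0,0,0,1]
    - [0,0,0,0,0,0,1]

```text
clock: 5.47
tool_pos: [0.5749, -0.2988, 0.1183]
orientation: [0.0, 1.0, 0.001, -0.001]
force: [-0.5, -0.1, -0.1]
finger_gap: 0.0324
grasp_force: 30.2
```

>>> step_arm:
  motion:
    - [0,0,0,-0.004,-0.0005,0.033,1]
    - [0,0,0,0,0,0.033,1]
    - [0,0,0,0,0,0.02,1]
    - [0,0,0,0,0,0.01,1]
    - [0,0,0,0,0,0.004,1]

```text
clock: 5.88
tool_pos: [0.5789, -0.2989, 0.0177]
orientation: [-0.0, 1.0, 0.001, -0.001]
force: [0.8, -0.1, -1.5]
finger_gap: 0.0327
grasp_force: 30.2
```

>>> step_arm:
  motion:
    - [0,0,0,0,0,0,1]
    - [0,0,0,0,0,0,1]
    - [0,0,0,0,0,0,1]

```text
clock: 6.13
tool_pos: [0.5801, -0.3005, 0.0208]
orientation: [0.0, 1.0, -0.001, 0.001]
force: [0.4, -0.0, -1.1]
finger_gap: 0.0325
grasp_force: 30.2
```

>>> step_arm:
  motion:
    - [0,0,0,0,0,0.002,1]
    - [0,0,0,0,0,0,1]
    - [0,0,0,0,0,0,1]

```text
clock: 6.38
tool_pos: [0.5796, -0.3005, 0.0177]
orientation: [0.001, 1.0, -0.0, 0.0]
force: [-0.2, 0.2, -0.6]
finger_gap: 0.0325
grasp_force: 30.2
```

>>> step_arm:
  motion:
    - [0,0,0,0,0,0.0015,1]
    - [0,0,0,0,0,0,1]
    - [0,0,0,0,0,0,1]

```text
clock: 6.63
tool_pos: [0.5797, -0.3006, 0.0169]
orientation: [0.001, 1.0, -0.0, 0.001]
force: [-2.5, 1.8, 9.6]
finger_gap: 0.0323
grasp_force: 31.1
```

```bash
python3 lookp.py pad1 .58 -.2993 d
```

```text
held [ 0.581  -0.3011] 0.0002 991 bottom seen 0.0104
tcp [ 0.5797 -0.3006  0.0169] gap 0.032270212291473144 clock 6.6333
```

>>> step_arm:
  motion:
    - [0,0,0,0,0,0,0.5]
    - [0,0,0,0,0,0,0.3]
    - [0,0,0,0,0,0,0]
    - [0,0,0,0,0,0,0]
    - [0,0,0,0,0,0,0]

```text
clock: 7.1
tool_pos: [0.5794, -0.3004, 0.0156]
orientation: [0.001, 1.0, 0.0, -0.0]
force: [0.7, -0.5, 0.3]
finger_gap: 0.0853
grasp_force: 0.0
```

>>> step_arm:
  motion:
    - [0,0,0,0,0,-0.01,0]
    - [0,0,0,0,0,-0.035,0]
    - [0,0,0,0,0,-0.035,0]
    - [0,0,0,0,0,-0.035,0]
    - [0,0,0,0,0,-0.01,0]

```text
clock: 7.52
tool_pos: [0.5809, -0.3013, 0.1469]
orientation: [0.001, 1.0, -0.002, 0.003]
force: [0.9, 0.3, 1.0]
finger_gap: 0.0854
grasp_force: 0.0
```

>>> step_arm:
  motion:
    - [0,0,0,-0.0034,0.0396,0,0]
    - [0,0,0,-0.0034,0.0396,0,0]
    - [0,0,0,-0.0034,0.0396,0,0]
    - [0,0,0,-0.0034,0.0396,0,0]
    - [0,0,0,-0.0034,0.0396,0,0]

```text
clock: 7.93
tool_pos: [0.5964, -0.1007, 0.1412]
orientation: [0.001, 1.0, 0.0, 0.0]
force: [0.2, -0.2, 0.3]
finger_gap: 0.0851
grasp_force: 0.0
```

>>> step_arm:
  motion:
    - [0,0,0,-0.0034,0.0396,0,0]
    - [0,0,0,-0.0034,0.0396,0,0]
    - [0,0,0,-0.0034,0.0396,0,0]
    - [0,0,0,-0.0034,0.0396,0,0]
    - [0,0,0,-0.0034,0.0396,0,0]

```text
clock: 8.35
tool_pos: [0.6137, 0.0976, 0.1412]
orientation: [0.001, 1.0, 0.0, 0.0]
force: [1.0, -1.7, 0.3]
finger_gap: 0.0855
grasp_force: 0.0
```

>>> step_arm:
  motion:
    - [0,0,0,-0.0034,0.0396,0,0]
    - [0,0,0,0,0,0,0]
    - [0,0,0,0,0,0,0]
    - [0,0,0,0,0,0,0]

```text
clock: 8.68
tool_pos: [0.6171, 0.135, 0.1408]
orientation: [0.0, 1.0, -0.0, -0.0]
force: [-0.4, -0.9, -0.6]
finger_gap: 0.0853
grasp_force: 0.0
```

```bash
python3 look.py red2 .6175 .135 0 e; python3 - <<'E'
from h import *
A=[]
for n in ("scene","side"):
    im,d=env.grab_frame(n); P=pts(n,d,redmask(im)); L=P[np.hypot(*(P[:,:2]-(.58,-.2993)).T)<.03]; A.append(L)
    print(n,len(L),L[:,2].max().round(4),fit(L,*D['red1'],z0=.006,g=(.58,-.3)))
E
```

```text
n 569 zmax 0.0642
topring [0.6088 0.1337 0.0617] [0.0156 0.0358 0.0051]
waist [0.6201 0.1338] 0.0002 134
tcp [0.6171 0.135  0.1408] clock 8.7333
scene 60 0.0593 (array([ 0.57620799, -0.29905712]), np.float64(0.00030815484210192437), 25)
side 93 0.06 (array([ 0.58037856, -0.30152535]), np.float64(0.000931329454023961), 30)
```

>>> step_arm:
  motion:
    - [0,0,0,-0.0015,-0.0005,0.036,0]
    - [0,0,0,0,0,0.036,0]
    - [0,0,0,0,0,0.032,0]
    - [0,0,0,0,0,0.017,0]
    - [0,0,0,0,0,0.007,0]
  force: 30

```text
clock: 9.25
tool_pos: [0.6177, 0.1332, 0.01]
orientation: [0.001, 1.0, -0.0, -0.002]
force: [0.2, -0.4, -0.2]
finger_gap: 0.0857
grasp_force: 0.0
```

>>> step_arm:
  motion:
    - [0,0,0,0,0,0,0.2]
    - [0,0,0,0,0,0,0.4]
    - [0,0,0,0,0,0,1]
    - [0,0,0,0,0,0,1]
    - [0,0,0,0,0,0,1]

```text
clock: 9.67
tool_pos: [0.6197, 0.1345, 0.0147]
orientation: [0.001, 1.0, 0.0, 0.001]
force: [-0.8, -2.6, 8.0]
finger_gap: 0.0429
grasp_force: 30.3
```

>>> step_arm:
  motion:
    - [0,0,0,0,0,0,1]
    - [0,0,0,0,0,0,1]
    - [0,0,0,0,0,0,1]

```text
clock: 9.92
tool_pos: [0.6197, 0.1345, 0.0147]
orientation: [0.001, 1.0, 0.0, 0.001]
force: [-1.0, -2.6, 7.6]
finger_gap: 0.0424
grasp_force: 30.3
```

>>> step_arm:
  motion:
    - [0,0,0,0,0,-0.01,1]
    - [0,0,0,0,0,-0.03,1]
    - [0,0,0,0,0,-0.035,1]
    - [0,0,0,0,0,-0.035,1]
    - [0,0,0,0,0,0,1]

```text
clock: 10.33
tool_pos: [0.6214, 0.1351, 0.1306]
orientation: [0.0, 1.0, 0.001, 0.005]
force: [0.3, -0.1, -1.0]
finger_gap: 0.0427
grasp_force: 30.9
```

```bash
python3 lookp.py pad2 .434 .0933 f
```

```text
held [0.6216 0.1347] 0.0002 1202 bottom seen 0.1185
tcp [0.6214 0.1351 0.1306] gap 0.042682604016318876 clock 10.3333
```

>>> step_arm:
  motion:
    - [0,0,0,0.037,-0.0082,0,1]
    - [0,0,0,0.037,-0.0082,0,1]
    - [0,0,0,0.037,-0.0082,0,1]
    - [0,0,0,0.037,-0.0082,0,1]
    - [0,0,0,0.037,-0.0082,0,1]

```text
clock: 10.8
tool_pos: [0.4314, 0.0936, 0.1225]
orientation: [0.001, 1.0, 0.0, -0.0]
force: [-0.1, 0.6, -1.3]
finger_gap: 0.0427
grasp_force: 30.9
```

>>> step_arm:
  motion:
    - [0,0,0,0,0,0,1]
    - [0,0,0,0,0,0,1]
    - [0,0,0,0,0,0,1]
    - [0,0,0,0,0,0,1]

```text
clock: 11.13
tool_pos: [0.4349, 0.094, 0.1228]
orientation: [0.001, 1.0, 0.0, 0.0]
force: [0.4, 0.5, -1.1]
finger_gap: 0.0425
grasp_force: 30.9
```

```bash
python3 lookp.py pad2 .434 .0933 g
```

```text
held [0.4353 0.0936] 0.0002 1199 bottom seen 0.1143
tcp [0.4349 0.094  0.1228] gap 0.04250079047446511 clock 11.1333
```

>>> step_arm:
  motion:
    - [0,0,0,0.001,-0.0005,0.033,1]
    - [0,0,0,0,0,0.033,1]
    - [0,0,0,0,0,0.02,1]
    - [0,0,0,0,0,0.01,1]
    - [0,0,0,0,0,0.004,1]

```text
clock: 11.6
tool_pos: [0.4328, 0.0934, 0.0208]
orientation: [0.001, 1.0, -0.0, -0.001]
force: [-0.3, -0.7, -1.1]
finger_gap: 0.0427
grasp_force: 30.9
```

>>> step_arm:
  motion:
    - [0,0,0,0,0,0,1]
    - [0,0,0,0,0,0,1]
    - [0,0,0,0,0,0.0015,1]
    - [0,0,0,0,0,0,1]
    - [0,0,0,0,0,0,1]

```text
clock: 12.02
tool_pos: [0.4331, 0.0934, 0.0219]
orientation: [0.001, 1.0, 0.0, 0.001]
force: [0.3, 0.4, -0.7]
finger_gap: 0.0429
grasp_force: 30.9
```

>>> step_arm:
  motion:
    - [0,0,0,0,0,0.0015,1]
    - [0,0,0,0,0,0,1]
    - [0,0,0,0,0,0,1]

```text
clock: 12.27
tool_pos: [0.4332, 0.0934, 0.0206]
orientation: [0.001, 1.0, 0.0, 0.001]
force: [-1.1, 0.2, 12.0]
finger_gap: 0.0428
grasp_force: 31.8
```

>>> step_arm:
  motion:
    - [0,0,0,0,0,0,0.4]
    - [0,0,0,0,0,0,0.2]
    - [0,0,0,0,0,0,0]
    - [0,0,0,0,0,0,0]
    - [0,0,0,0,0,0,0]

```text
clock: 12.68
tool_pos: [0.4328, 0.0934, 0.0197]
orientation: [0.001, 1.0, 0.0, -0.0]
force: [0.3, -0.2, -0.3]
finger_gap: 0.0854
grasp_force: 0.0
```

>>> step_arm:
  motion:
    - [0,0,0,0,0,-0.01,0]
    - [0,0,0,0,0,-0.035,0]
    - [0,0,0,0,0,-0.035,0]
    - [0,0,0,0,0,-0.035,0]
    - [0,0,0,0,0,-0.01,0]

```text
clock: 13.1
tool_pos: [0.4339, 0.0935, 0.1488]
orientation: [0.0, 1.0, 0.0, 0.003]
force: [-0.2, -0.0, 0.0]
finger_gap: 0.0855
grasp_force: 0.0
```

>>> step_arm:
  motion:
    - [0,0,0,-0.0066,-0.0357,0,0]
    - [0,0,0,-0.0066,-0.0357,0,0]
    - [0,0,0,-0.0066,-0.0357,0,0]
    - [0,0,0,-0.0066,-0.0357,0,0]
    - [0,0,0,-0.0066,-0.0357,0,0]

```text
clock: 13.52
tool_pos: [0.4655, -0.0869, 0.1448]
orientation: [0.0, 1.0, 0.0, 0.0]
force: [0.7, -0.0, 0.4]
finger_gap: 0.0853
grasp_force: 0.0
```

>>> step_arm:
  motion:
    - [0,0,0,0,0,0,0]
    - [0,0,0,0,0,0,0]
    - [0,0,0,0,0,0,0]

```text
clock: 13.77
tool_pos: [0.4652, -0.085, 0.1446]
orientation: [0.001, 1.0, 0.0, -0.0]
force: [-0.1, 0.7, 0.1]
finger_gap: 0.0855
grasp_force: 0.0
```

```bash
python3 look.py red3 .466 -.085 0 h; python3 - <<'E'
from h import *
for n in ("scene","side"):
    im,d=env.grab_frame(n); P=pts(n,d,redmask(im)); L=P[np.hypot(*(P[:,:2]-(.434,.0933)).T)<.035]
    if len(L)>10: print(n,len(L),L[:,2].max().round(4),fit(L,*D['red2'],z0=.006,g=(.434,.0933)))
E
```

```text
n 825 zmax 0.0722
topring [ 0.4556 -0.0866  0.0695] [0.0204 0.0444 0.0054]
waist [ 0.4688 -0.0863] 0.0001 170
tcp [ 0.4652 -0.085   0.1446] clock 13.8167
scene 111 0.071 (array([0.42992929, 0.09508474]), np.float64(0.0007460453372910728), 38)
side 200 0.0694 (array([0.43254097, 0.09283307]), np.float64(0.0005028354730917029), 56)
```

>>> step_arm:
  motion:
    - [0,0,0,-0.002,-0.001,0.036,0]
    - [0,0,0,0,0,0.036,0]
    - [0,0,0,0,0,0.033,0]
    - [0,0,0,0,0,0.017,0]
    - [0,0,0,0,0,0.007,0]
  force: 35

```text
clock: 14.33
tool_pos: [0.4666, -0.0849, 0.0135]
orientation: [-0.0, 1.0, 0.001, -0.002]
force: [0.6, -0.1, 0.2]
finger_gap: 0.0852
grasp_force: 0.0
```

>>> step_arm:
  motion:
    - [0,0,0,0,0,0,0.1]
    - [0,0,0,0,0,0,0.3]
    - [0,0,0,0,0,0,1]
    - [0,0,0,0,0,0,1]
    - [0,0,0,0,0,0,1]

```text
clock: 14.75
tool_pos: [0.4682, -0.0861, 0.0173]
orientation: [0.001, 1.0, -0.0, 0.001]
force: [-0.4, 4.0, 8.9]
finger_gap: 0.0531
grasp_force: 37.0
```

>>> step_arm:
  motion:
    - [0,0,0,0,0,0,1]
    - [0,0,0,0,0,0,1]
    - [0,0,0,0,0,0,1]

```text
clock: 15.0
tool_pos: [0.4682, -0.0861, 0.0173]
orientation: [0.001, 1.0, -0.0, 0.001]
force: [-0.0, 3.3, 8.5]
finger_gap: 0.0528
grasp_force: 37.0
```

>>> step_arm:
  motion:
    - [0,0,0,0,0,-0.01,1]
    - [0,0,0,0,0,-0.03,1]
    - [0,0,0,0,0,-0.035,1]
    - [0,0,0,0,0,-0.035,1]
    - [0,0,0,0,0,0,1]

```text
clock: 15.42
tool_pos: [0.4696, -0.0868, 0.1321]
orientation: [0.0, 1.0, -0.001, 0.004]
force: [0.7, -0.7, -0.2]
finger_gap: 0.052
grasp_force: 38.0
```

>>> step_arm:
  motion:
    - [0,0,0,0,0,0,1]
    - [0,0,0,0,0,0,1]
    - [0,0,0,0,0,0,1]

```text
clock: 15.67
tool_pos: [0.467, -0.086, 0.125]
orientation: [0.001, 1.0, 0.0, -0.001]
force: [0.4, -0.6, -2.0]
finger_gap: 0.0522
grasp_force: 38.0
```

```bash
python3 lookp.py pad3 .4685 .374 i
```

```text
held [ 0.4675 -0.0865] 0.0002 1252 bottom seen 0.1128
tcp [ 0.467 -0.086  0.125] gap 0.05220834308883376 clock 15.6667
```

>>> step_arm:
  motion:
    - [0,0,0,-0.001,0.0383,0,1]
    - [0,0,0,0,0.0383,0,1]
    - [0,0,0,0,0.0383,0,1]
    - [0,0,0,0,0.0383,0,1]
    - [0,0,0,0,0.0383,0,1]

```text
clock: 16.13
tool_pos: [0.4681, 0.1069, 0.1247]
orientation: [0.001, 1.0, -0.0, -0.001]
force: [1.0, -0.0, -2.2]
finger_gap: 0.0521
grasp_force: 38.0
```

>>> step_arm:
  motion:
    - [0,0,0,0,0.0383,0,1]
    - [0,0,0,0,0.0383,0,1]
    - [0,0,0,0,0.0383,0,1]
    - [0,0,0,0,0.0383,0,1]
    - [0,0,0,0,0.0383,0,1]

```text
clock: 16.55
tool_pos: [0.4682, 0.2986, 0.1244]
orientation: [0.0, 1.0, -0.001, -0.001]
force: [2.0, -0.7, -2.3]
finger_gap: 0.0528
grasp_force: 38.0
```

>>> step_arm:
  motion:
    - [0,0,0,0,0.0383,0,1]
    - [0,0,0,0,0.0383,0,1]
    - [0,0,0,0,0,0,1]
    - [0,0,0,0,0,0,1]
    - [0,0,0,0,0,0,1]

```text
clock: 16.97
tool_pos: [0.4684, 0.373, 0.1244]
orientation: [0.0, 1.0, -0.001, -0.001]
force: [0.8, -0.5, -2.1]
finger_gap: 0.0526
grasp_force: 38.1
```

```bash
python3 lookp.py pad3 .4685 .374 j
```

```text
held [0.469  0.3726] 0.0002 1267 bottom seen 0.1264
tcp [0.4684 0.373  0.1244] gap 0.05264533747491349 clock 16.9667
```

>>> step_arm:
  motion:
    - [0,0,0,0,0.001,0.033,1]
    - [0,0,0,0,0,0.033,1]
    - [0,0,0,0,0,0.02,1]
    - [0,0,0,0,0,0.01,1]
    - [0,0,0,0,0,0.0035,1]

```text
clock: 17.43
tool_pos: [0.4689, 0.373, 0.0247]
orientation: [0.001, 1.0, -0.001, -0.001]
force: [0.1, -0.3, -1.5]
finger_gap: 0.0521
grasp_force: 38.1
```

>>> step_arm:
  motion:
    - [0,0,0,0,0,0,1]
    - [0,0,0,0,0,0,1]
    - [0,0,0,0,0,0.0015,1]
    - [0,0,0,0,0,0,1]
    - [0,0,0,0,0,0,1]

```text
clock: 17.85
tool_pos: [0.4694, 0.3746, 0.0256]
orientation: [0.001, 1.0, 0.0, 0.001]
force: [0.6, -0.5, -2.6]
finger_gap: 0.0526
grasp_force: 38.1
```

>>> step_arm:
  motion:
    - [0,0,0,0,0,0.0022,1]
    - [0,0,0,0,0,0,1]
    - [0,0,0,0,0,0,1]

```text
clock: 18.1
tool_pos: [0.4694, 0.3747, 0.0233]
orientation: [0.001, 1.0, 0.0, 0.001]
force: [-0.9, 0.4, 5.6]
finger_gap: 0.0521
grasp_force: 38.7
```

>>> step_arm:
  motion:
    - [0,0,0,0,0,0,0.3]
    - [0,0,0,0,0,0,0.1]
    - [0,0,0,0,0,0,0]
    - [0,0,0,0,0,0,0]
    - [0,0,0,0,0,0,0]

```text
clock: 18.52
tool_pos: [0.4691, 0.3744, 0.0225]
orientation: [0.001, 1.0, 0.0, -0.0]
force: [0.2, -0.7, -0.7]
finger_gap: 0.0856
grasp_force: 0.0
```

>>> step_arm:
  motion:
    - [0,0,0,0,0,-0.01,0]
    - [0,0,0,0,0,-0.035,0]
    - [0,0,0,0,0,-0.035,0]
    - [0,0,0,0,0,-0.035,0]
    - [0,0,0,0,0,-0.01,0]

```text
clock: 18.93
tool_pos: [0.4704, 0.3753, 0.1534]
orientation: [0.001, 1.0, 0.002, 0.003]
force: [0.7, -0.4, 0.6]
finger_gap: 0.0856
grasp_force: 0.0
```

>>> step_arm:
  motion:
    - [0,0,0,0.0008,-0.0406,0,0]
    - [0,0,0,0.0008,-0.0406,0,0]
    - [0,0,0,0.0008,-0.0406,0,0]
    - [0,0,0,0.0008,-0.0406,0,0]
    - [0,0,0,0.0008,-0.0406,0,0]

```text
clock: 19.35
tool_pos: [0.4643, 0.1698, 0.148]
orientation: [0.0, 1.0, 0.0, 0.0]
force: [1.5, 0.3, 0.2]
finger_gap: 0.085
grasp_force: 0.0
```

>>> step_arm:
  motion:
    - [0,0,0,0.0008,-0.0406,0,0]
    - [0,0,0,0.0008,-0.0406,0,0]
    - [0,0,0,0.0008,-0.0406,0,0]
    - [0,0,0,0.0008,-0.0406,0,0]
    - [0,0,0,0.0008,-0.0406,0,0]

```text
clock: 19.77
tool_pos: [0.4602, -0.0334, 0.148]
orientation: [0.0, 1.0, -0.0, 0.0]
force: [1.7, -0.4, -0.4]
finger_gap: 0.086
grasp_force: 0.0
```

>>> step_arm:
  motion:
    - [0,0,0,0.0008,-0.0406,0,0]
    - [0,0,0,0.0008,-0.0406,0,0]
    - [0,0,0,0.0008,-0.0406,0,0]
    - [0,0,0,0.0008,-0.0406,0,0]
    - [0,0,0,0.0008,-0.0406,0,0]

```text
clock: 20.18
tool_pos: [0.4558, -0.2366, 0.148]
orientation: [0.001, 1.0, -0.0, 0.0]
force: [1.3, 0.7, 0.1]
finger_gap: 0.0852
grasp_force: 0.0
```

>>> step_arm:
  motion:
    - [0,0,0,0.0008,-0.0406,0,0]
    - [0,0,0,0.0008,-0.0406,0,0]
    - [0,0,0,0.0008,-0.0406,0,0]
    - [0,0,0,0,0,0,0]
    - [0,0,0,0,0,0,0]

```text
clock: 20.6
tool_pos: [0.4532, -0.358, 0.1474]
orientation: [0.002, 1.0, 0.0, -0.0]
force: [-0.2, 0.5, -0.5]
finger_gap: 0.0851
grasp_force: 0.0
```

>>> step_arm:
  motion:
    - [0,0,0,0,0,0,0]
    - [0,0,0,0,0,0,0]

```text
clock: 20.77
tool_pos: [0.4539, -0.3552, 0.1477]
orientation: [0.0, 1.0, 0.0, -0.0]
force: [0.3, -0.6, 0.5]
finger_gap: 0.0855
grasp_force: 0.0
```

```bash
python3 look.py red4 .455 -.356 0 k; python3 - <<'E'
from h import *
for n in ("scene","side"):
    im,d=env.grab_frame(n); P=pts(n,d,redmask(im)); L=P[np.hypot(*(P[:,:2]-(.4685,.374)).T)<.04]
    if len(L)>10: print(n,len(L),L[:,2].max().round(4),fit(L,*D['red3'],z0=.006,g=(.4685,.374)))
E
```

```text
n 1012 zmax 0.0805
topring [ 0.4403 -0.3564  0.0777] [0.0221 0.0537 0.0056]
waist [ 0.4573 -0.3565] 0.0001 199
tcp [ 0.4539 -0.3552  0.1477] clock 20.8167
scene 157 0.0802 (array([0.46552338, 0.3766903 ]), np.float64(0.0009963014837083284), 51)
side 311 0.077 (array([0.46881857, 0.37427701]), np.float64(0.0002757884891756947), 82)
```

>>> step_arm:
  motion:
    - [0,0,0,-0.002,-0.001,0.036,0]
    - [0,0,0,0,0,0.036,0]
    - [0,0,0,0,0,0.033,0]
    - [0,0,0,0,0,0.018,0]
    - [0,0,0,0,0,0.007,0]
  force: 40

```text
clock: 21.33
tool_pos: [0.4553, -0.3558, 0.0149]
orientation: [0.0, 1.0, 0.001, -0.001]
force: [0.4, 0.2, -0.4]
finger_gap: 0.0853
grasp_force: 0.0
```

>>> step_arm:
  motion:
    - [0,0,0,0,0,0,0.1]
    - [0,0,0,0,0,0,0.2]
    - [0,0,0,0,0,0,1]
    - [0,0,0,0,0,0,1]
    - [0,0,0,0,0,0,1]

```text
clock: 21.75
tool_pos: [0.4565, -0.3577, 0.0192]
orientation: [0.001, 1.0, -0.001, 0.001]
force: [1.0, 1.9, 8.2]
finger_gap: 0.0624
grasp_force: 45.0
```

>>> step_arm:
  motion:
    - [0,0,0,0,0,0,1]
    - [0,0,0,0,0,0,1]
    - [0,0,0,0,0,0,1]

```text
clock: 22.0
tool_pos: [0.4565, -0.3577, 0.0192]
orientation: [0.001, 1.0, -0.001, 0.001]
force: [0.2, 2.1, 7.8]
finger_gap: 0.0628
grasp_force: 45.0
```

>>> step_arm:
  motion:
    - [0,0,0,0,0,-0.01,1]
    - [0,0,0,0,0,-0.03,1]
    - [0,0,0,0,0,-0.035,1]
    - [0,0,0,0,0,-0.035,1]
    - [0,0,0,0,0,0,1]

```text
clock: 22.42
tool_pos: [0.4576, -0.359, 0.1346]
orientation: [0.0, 1.0, -0.003, 0.003]
force: [0.0, -0.7, -1.4]
finger_gap: 0.0621
grasp_force: 45.3
```

>>> step_arm:
  motion:
    - [0,0,0,0,0,0,1]
    - [0,0,0,0,0,0,1]
    - [0,0,0,0,0,0,1]

```text
clock: 22.67
tool_pos: [0.4554, -0.3569, 0.1267]
orientation: [0.001, 1.0, 0.001, -0.001]
force: [0.9, 0.1, -1.9]
finger_gap: 0.0623
grasp_force: 45.3
```

```bash
python3 lookp.py pad4 .6085 .0155 l
```

```text
held [ 0.4562 -0.3574] 0.0002 1208 bottom seen 0.1138
tcp [ 0.4554 -0.3569  0.1267] gap 0.062254170988840514 clock 22.6667
```

>>> step_arm:
  motion:
    - [0,0,0,-0.0153,0.0373,0,1]
    - [0,0,0,-0.0153,0.0373,0,1]
    - [0,0,0,-0.0153,0.0373,0,1]
    - [0,0,0,-0.0153,0.0373,0,1]
    - [0,0,0,-0.0153,0.0373,0,1]

```text
clock: 23.13
tool_pos: [0.5326, -0.1691, 0.1265]
orientation: [0.001, 1.0, 0.0, -0.001]
force: [0.2, -1.1, -2.0]
finger_gap: 0.0624
grasp_force: 45.3
```

>>> step_arm:
  motion:
    - [0,0,0,-0.0153,0.0373,0,1]
    - [0,0,0,-0.0153,0.0373,0,1]
    - [0,0,0,-0.0153,0.0373,0,1]
    - [0,0,0,-0.0153,0.0373,0,1]
    - [0,0,0,-0.0153,0.0373,0,1]

```text
clock: 23.55
tool_pos: [0.6093, 0.0175, 0.1264]
orientation: [0.001, 1.0, 0.0, -0.001]
force: [1.4, -1.3, -1.7]
finger_gap: 0.0623
grasp_force: 45.3
```

>>> step_arm:
  motion:
    - [0,0,0,0,0,0,1]
    - [0,0,0,0,0,0,1]
    - [0,0,0,0,0,0,1]
    - [0,0,0,0,0,0,1]

```text
clock: 23.88
tool_pos: [0.6088, 0.0145, 0.1269]
orientation: [0.001, 1.0, 0.0, -0.001]
force: [-0.1, -0.8, -2.3]
finger_gap: 0.0624
grasp_force: 45.4
```

>>> step_arm:
  motion:
    - [0,0,0,0.001,0.001,0.033,1]
    - [0,0,0,0,0,0.033,1]
    - [0,0,0,0,0,0.02,1]
    - [0,0,0,0,0,0.01,1]
    - [0,0,0,0,0,0.0045,1]

```text
clock: 24.3
tool_pos: [0.6076, 0.0154, 0.0256]
orientation: [0.001, 1.0, 0.0, -0.001]
force: [-1.4, -1.0, -1.3]
finger_gap: 0.0622
grasp_force: 45.3
```

>>> step_arm:
  motion:
    - [0,0,0,0,0,0,1]
    - [0,0,0,0,0,0,1]
    - [0,0,0,0,0,0.0015,1]
    - [0,0,0,0,0,0,1]
    - [0,0,0,0,0,0,1]

```text
clock: 24.72
tool_pos: [0.6086, 0.0165, 0.0264]
orientation: [0.001, 1.0, -0.0, 0.001]
force: [0.5, 1.1, -1.5]
finger_gap: 0.0624
grasp_force: 45.3
```

>>> step_arm:
  motion:
    - [0,0,0,0,0,0.0015,1]
    - [0,0,0,0,0,0,1]
    - [0,0,0,0,0,0,1]

```text
clock: 24.97
tool_pos: [0.6087, 0.0165, 0.0252]
orientation: [0.0, 1.0, -0.0, 0.001]
force: [-2.3, -0.4, 8.0]
finger_gap: 0.062
grasp_force: 46.3
```

>>> step_arm:
  motion:
    - [0,0,0,0,0,0,0.2]
    - [0,0,0,0,0,0,0.1]
    - [0,0,0,0,0,0,0]
    - [0,0,0,0,0,0,0]
    - [0,0,0,0,0,0,0]

```text
clock: 25.38
tool_pos: [0.6083, 0.0165, 0.0241]
orientation: [0.001, 1.0, 0.0, 0.0]
force: [-0.5, -0.4, 0.4]
finger_gap: 0.0855
grasp_force: 0.0
```

>>> step_arm:
  motion:
    - [0,0,0,0,0,-0.01,0]
    - [0,0,0,0,0,-0.035,0]
    - [0,0,0,0,0,-0.035,0]
    - [0,0,0,0,0,-0.035,0]
    - [0,0,0,0,0,-0.035,0]

```text
clock: 25.8
tool_pos: [0.608, 0.0165, 0.1764]
orientation: [0.001, 1.0, 0.0, 0.0]
force: [0.9, 0.3, 0.2]
finger_gap: 0.0853
grasp_force: 0.0
```

>>> step_arm:
  motion:
    - [0,0,0,0.04,0,0,0]
    - [0,0,0,0.04,0,0,0]
    - [0,0,0,0.02,0,0,0]
    - [0,0,0,0,0,0,0]
    - [0,0,0,0,0,0,0]

```text
clock: 26.22
tool_pos: [0.5081, 0.0166, 0.1753]
orientation: [0.001, 1.0, -0.0, 0.001]
force: [0.9, -0.1, -0.2]
finger_gap: 0.0855
grasp_force: 0.0
```

```bash
python3 - <<'E'
from h import *
PD={'red1':(.58,-.30),'red2':(.434,.0933),'red3':(.4685,.374),'red4':(.6085,.0155)}
for n in ("scene","side"):
    im,d=env.grab_frame(n); cv2.imwrite(f"pics/{n}9.png",im); P=pts(n,d,redmask(im))
    for k,g in PD.items():
        L=P[np.hypot(*(P[:,:2]-g).T)<.045]
        if len(L)>10: print(n,k,len(L),L[:,2].max().round(4),fit(L,*D[k],z0=.006,g=g)[0].round(4))
print(env.state()['clock'])
E
```

```text
scene red1 61 0.0617 [ 0.5761 -0.2995]
scene red2 103 0.0693 [0.4294 0.0952]
scene red3 157 0.0768 [0.4661 0.3767]
scene red4 256 0.0845 [0.6051 0.0184]
side red2 198 0.0675 [0.4324 0.0926]
side red3 314 0.0781 [0.4689 0.3742]
side red4 384 0.085 [0.6086 0.0159]
26.3167
```

View pics/scene9.png

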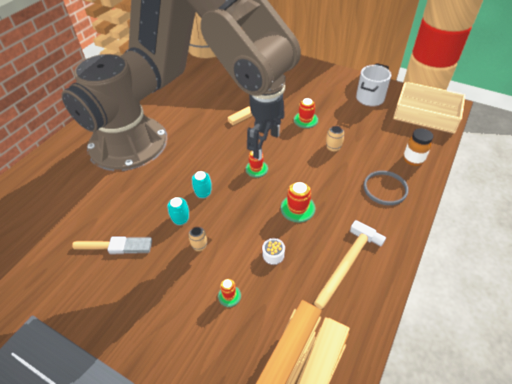

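All four red drums stand upright and centred on their pads (229,292; 257,163; 306,112; 299,200). The raw drums have not moved and the gripper is clear.

```bash
python3 -c "
from plant import env
print(env.sign_off())"
```

```text
the job is handed in; nothing more can be done
None
```

All four red drums stand upright on their matching pads, each within about 3 mm of centre by the cameras, placed smallest to largest; the job was handed in at about 26 s with the unpainted drums left where they were.

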